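# Gauge a load cell and show it to the inspection camera

### The job

Check the small plain load cell: seat it fully down in the pocket of the gauge nest and let go of it there, then take it out again and hold it up to the inspection camera, its middle on the lens axis 100 mm in front of the lens, its length along the line of sight so that an end face looks squarely into the lens (the bar slopes as the camera does), and not rolled to either side. Finish while holding it still in the air there; do not shift the camera or the other things on the bench.

Things in the scene. Friction and masses are not known exactly. Their poses are not given: they have to be found in the camera images.
- cell_center (a point): Centre of the small load cell, a plain aluminium bar 16 mm wide (its x), 75 mm long (its y) and 16 mm high (its z), 50 g, without wires. It lies loose on the bench, its z up. It is the same either way round.
- nest_pocket (a point): Centre of the floor (10 mm over the bench) of the pocket in a grey plastic gauge nest, 50 x 108 x 22 mm, fixed. x across, y along the pocket, z up. Pocket 19 x 79 mm, walls 12 mm above its floor, of which the top 6 mm slope out 3 mm as a lead-in. The middle 40 mm of its length has no side walls and a floor 14 mm wide: room for fingers down to the bench beside the part.
- lens (a point): Centre of the lens front of the inspection camera: grey head 40 mm wide, black barrel 36 mm across, on a 0.3 m post (101 mm behind the lens front) with a round 96 mm foot. It looks along this frame's -x, towards the robot and sloping down 14 to 32 degrees (differs each run); y is level. The head is stiff and stays as set.
- view_spot (a point): The point on the lens axis 100 mm in front of the lens, in empty air 0.15 to 0.22 m above the bench, where the middle of the load cell is to be held; axes as those of the lens: x along the line of sight (rising towards the camera), y level across it.
- wired_cell_center (a point): Bystander, to be left alone: centre of a larger load cell, an aluminium bar 20 x 80 x 20 mm with thin wires at one end.
- relay_center (a point): Bystander: centre of a small clear relay block, 22 x 30 x 26 mm.
- weight_center (a point): Bystander: centre of a brass weight with a knob, 27 mm across, 34 mm high.
- tin_center (a point): Bystander: centre of a flat round flux tin, 54 mm across, 20 mm high.
- weight_on_pan (a point): Obstacle that never moves: top of a steel weight, 0.13 m above the bench, on a round pan of 120 mm above the far end of an opened kitchen scale (about 240 x 205 mm, 60 mm high, reaching from here 200 mm towards the robot). Carry things over it higher than this, or round it.
There are look-alikes about, which are no part of the job. Leave any purple look-alike of the part that bears cell_center alone.

How it is judged:
By the outcome, as a careful person would: the job done as asked, in the order asked, and still so for the second after the job is handed in, while the arm keeps its last pose, push and grip.
It also fails if it takes over 59 s, if anything falls off the work surface, if the arm or the gripper's body presses on something with over 40 N, if the wrist force passes 120 N, or if a joint passes its speed limit or range.

### The arm

A 6-joint arm with a two-finger parallel gripper is mounted at the origin on a cart in front of the work surface, level with it; the furniture and walls round the work are solid. World frame = base frame: x ahead of the robot, y to its left, z up, the work surface at z = 0. Lengths are in m, angles in degrees, forces in N, time in s.
With the tool pointing down it reaches from about 0.3 to 0.75 m from the base axis. Payload 8.5 kg.
Tool frame: the origin (TCP) lies at the very end of the fingers, on their centre line; the grasp point (between the pads) lies 19 mm behind it; z points along the fingers, y is the line along which they close (so a half turn about z gives the same grasp; the last joint's range is limited). The gripper opens to 85 mm and grips with 20 to 120 N. Pads are 22 mm wide; open, the fingers measure 114 mm over their backs; the gripper's body (76 mm by 85 mm) begins 54 mm behind the grasp point. The pads swing forward as they close: fully open they stand 13 mm farther back than shut.
Start: joints at [52.58, 21.807, 74.336, -0, 83.858, -12.336], TCP at [0.233, 0.498, 0.231] pointing down, gripper open.
Joint ranges: [-178.18, 178.18], [-50.72, 133.34], [12.68, 142.11], [-81.47, 261.47], [9.98, 163.14], [-165.26, 165.26]. Speed limits (degrees/s): [136.94, 136.94, 180, 180, 180, 180].

### API

Orientations are given as a 3x3 rotation matrix whose columns are the frame's x, y, z axes.
In Python, from rig import env, optics, spotter gives the robot as it stands.
- The arm moves only by the shell command python3 -m crank 'ROWS' [FORCE]. ROWS is JSON, one flat list of numbers, 5 for each row, row after row: the finger opening in cm, from 0 to 8.54, then the shift along the tool's x, y, z in cm, then the turn about the tool's z in rad. A call has exactly 8 rows; each row shifts and turns the commanded pose from where the row before left it, along the tool's axes as they then stand; what a row does not reach is not made up. A row lasts 1/12 s, in which the tool goes at most 41.7 mm and 7.16 degrees, less where a joint would pass 70% of its speed; a pose out of reach is approached as far as the arm can. A call is refused whole if a number of a shift passes 4.17 or a number of a turn 0.125, either way. A call with a gripper value outside its range is refused whole. The fingers move at their own pace and stop on an object; FORCE is the grip in N (left out, the last holds). Time passes only in rows, so rows that do not move let the fingers close, or fill a call up. It gives the time, the measured TCP pose, the force, the opening and the grip force at its end, in the units of the state.
- env.observe(): the state, without advancing time (a new reading comes with each control period).
- optics.get_image(name): name is "scene" or "top" or "wrist"; returns a dict with "color" (384x512x3 uint8, red, green, blue), "intrinsics" (3x3 intrinsics, pixels), "distortion" ([k1, k2, p1, p2, k3] as OpenCV has them; the pictures are not rectified), "pose" (4x4, takes a point from camera to world coordinates). Camera axes: x right, y up, looking along -z (the intrinsics and any distortion apply to the point x, -y, -z); pixel columns grow to the right and rows downward; lengths in m; the calibration is good to about 2 mm. A picture is of the moment at which its call begins. There is no depth.
- env.close_job(): hands the job in; it is judged then, once.
Trained networks look in a picture, given as the dict that the camera call returned (one of the last four; its "shot" number tells which), for a name from the list of things; names that differ only in an ending like _2 or _b are one class to them, and where a whole thing is asked for, a point or a joint stands for the part that bears it (a point fixed in the world has none). Each returns a list of dicts, best first, with "score" (0 to 1); they miss things now and then, are a little off and sometimes report something else, mostly with a low value. They report only what shows in the picture. A call takes as long as a camera call. They do not tell look-alikes from the thing itself.
- spotter.look_for(picture, query): "at" ([column, row] as shares, 0 to 1, of the picture: columns of its width, rows of its height, amid what is visible of it).
The state is a dict: "time_s": time; "q": joint angles; "qvel": joint speeds; "joint_efforts": joint torques, N m; "position": TCP position; "tool_rot": TCP orientation; "ft_force": force on the tool from outside, world axes, zero at the start; "wrist_torque": the same for the moment, N m; "grip_width": finger opening in m; "gripper_force": force on a finger pad.
Only numpy, scipy, OpenCV 4.12 (cv2) and the standard library are available. Lean on these libraries where they do the work, as an engineer would, in place of code of your own. Each camera call takes 0.05 s, during which the arm holds its last target. There are 200 camera calls.

## Working session

There is one attempt and no reset: what is moved stays moved. The work goes in short steps, Python scripts to look and compute and a shell command to move; the robot and the scene stay as the last step left them, time stands still between calls to the robot, and variables do not carry over. Pictures are saved under pics/ and viewed, at most 10 in all, crops included, and the job is handed in when it is done.

```bash
ls; mkdir -p pics; cat > h.py <<'E'
import numpy as np, cv2
from rig import env, optics, spotter
def snap(n,fn=None):
    p=optics.get_image(n)
    if fn: cv2.imwrite('pics/'+fn,p['color'][:,:,::-1])
    return p
def ray(p,uv):
    K=np.array(p['intrinsics']);D=np.array(p['distortion'],float);T=np.array(p['pose'])
    x,y=cv2.undistortPoints(np.array([[uv]],float),K,D)[0,0]
    d=T[:3,:3]@np.array([x,-y,-1]);return T[:3,3],d/np.linalg.norm(d)
def onz(p,uv,z):
    o,d=ray(p,uv);return o+d*(z-o[2])/d[2]
def proj(p,X):
    K=np.array(p['intrinsics']);D=np.array(p['distortion'],float);T=np.array(p['pose'])
    c=(np.atleast_2d(X)-T[:3,3])@T[:3,:3]; c=c*[1,-1,-1]
    return cv2.projectPoints(c,np.zeros(3),np.zeros(3),K,D)[0][:,0]
def tri(obs):
    A=np.zeros((3,3));b=np.zeros(3)
    for p,uv in obs:
        o,d=ray(p,uv);M=np.eye(3)-np.outer(d,d);A+=M;b+=M@o
    return np.linalg.solve(A,b)
E
cat > a.py <<'E'
from h import *
np.set_printoptions(precision=4,suppress=True)
P={n:snap(n,n+'0.png') for n in('scene','top','wrist')}
for n,p in P.items():
    print(n,np.array(p['pose'])[:3].round(3).tolist(),np.array(p['intrinsics'])[[0,0],[0,2]])
    for q in('cell_center','nest_pocket','lens','view_spot','wired_cell_center','weight_on_pan'):
        for r in spotter.look_for(p,q)[:3]:
            uv=np.array(r['at'])*[512,384]
            print(n,q,round(r['score'],2),uv.round(1),onz(p,uv,.01))
cv2.imwrite('pics/st.png',np.hstack([P['scene']['color'],P['top']['color']])[:,:,::-1][:, :])
s=env.observe();print(s['time_s'],s['position'],s['tool_rot'])
E
python3 a.py
```

```text
pics
scene [[-0.854, 0.216, -0.473, 0.001], [-0.52, -0.339, 0.784, 0.888], [0.009, 0.915, 0.402, 0.614]] [415.3985 254.1745]
scene cell_center 0.49 [317.8 215.4] [ 0.4587 -0.2806  0.01  ]
scene nest_pocket 0.68 [307.1 234.3] [ 0.434  -0.1424  0.01  ]
scene view_spot 0.37 [188.6 272.7] [0.6051 0.2065 0.01  ]
scene wired_cell_center 0.74 [206.8 313.6] [0.4689 0.3092 0.01  ]Traceback (most recent call last):
  File "a.py", line 7, in <module>
    for r in spotter.look_for(p,q)[:3]:
             ~~~~~~~~~~~~~~~~^^^^^
ValueError: it knows: cell_center, lens, nest_pocket, relay_center, tin_center, view_spot, weight_center, wired_cell_center
```

```bash
sed -i "s/,'weight_on_pan')/)/" a.py; python3 a.py
```

```text
scene [[-0.854, 0.216, -0.473, 0.001], [-0.52, -0.339, 0.784, 0.888], [0.009, 0.915, 0.402, 0.614]] [415.3985 254.1745]
scene nest_pocket 0.5 [308.7 234.9] [ 0.4284 -0.1417  0.01  ]
scene lens 0.49 [204.7 313.3] [0.4735 0.3108 0.01  ]
scene wired_cell_center 0.55 [207.9 314.2] [0.4656 0.3094 0.01  ]
top [[-0.007, 0.999, -0.053, 0.456], [-1.0, -0.007, -0.008, -0.011], [-0.009, 0.053, 0.999, 1.316]] [432.6494 253.1257]
top cell_center 0.64 [317.5 173.7] [ 0.5664 -0.1958  0.01  ]
top cell_center 0.45 [349.6 203.3] [ 0.4758 -0.2924  0.01  ]
top cell_center 0.33 [299.9 217.9] [ 0.433  -0.1407  0.01  ]
top nest_pocket 0.9 [302.5 218. ] [ 0.4326 -0.1486  0.01  ]
top lens 0.71 [368.6 130.6] [ 0.6983 -0.3561  0.01  ]
top view_spot 0.8 [366.7 131. ] [ 0.6971 -0.3502  0.01  ]
top wired_cell_center 0.53 [149.5 207.4] [0.4674 0.3156 0.01  ]
wrist [[0.424, -0.869, -0.255, 0.169], [0.906, 0.407, 0.119, 0.528], [0.0, -0.282, 0.96, 0.375]] [298.0563 253.003 ]
1.3 [0.2332 0.4981 0.2313] [[-0.9057  0.4239  0.    ]
 [ 0.4239  0.9057  0.    ]
 [ 0.      0.     -1.    ]]
```

View pics/top0.png

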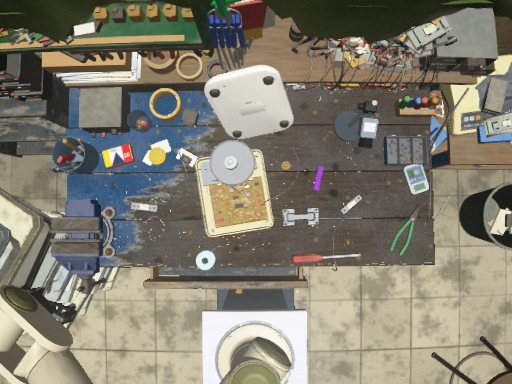

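View pics/scene0.png

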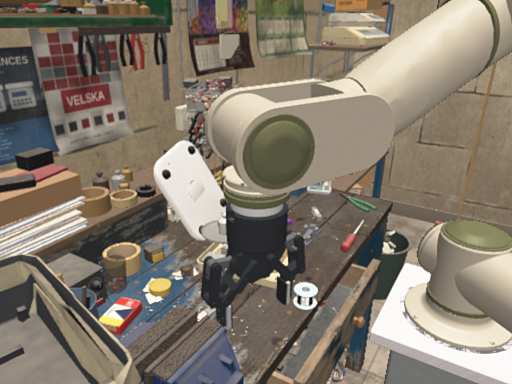

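The top picture shows the purple look-alike at (318,178), the plain bar at about (350,204), the nest at (300,216), the camera head at (369,130) with its foot at (347,126), and the scale around (235,190). The scene view is mostly blocked by the arm. Next I'll move over the work area for a closer look.

```bash
R='[8.5,-1.79,-2.15,-0.12,0, 8.5,-1.79,-2.15,-0.12,0, 8.5,-1.79,-2.15,-0.12,0, 8.5,-1.79,-2.15,-0.12,0, 8.5,-1.79,-2.15,-0.12,0, 8.5,-1.79,-2.15,-0.12,0, 8.5,-1.79,-2.15,-0.12,0, 8.5,-1.79,-2.15,-0.12,0]'; true
python3 -m crank '[8.5,-1.79,-2.15,-0.12,0, 8.5,-1.79,-2.15,-0.12,0, 8.5,-1.79,-2.15,-0.12,0, 8.5,-1.79,-2.15,-0.12,0, 8.5,-1.79,-2.15,-0.12,0, 8.5,-1.79,-2.15,-0.12,0, 8.5,-1.79,-2.15,-0.12,0, 8.5,-1.79,-2.15,-0.12,0]'
python3 -m crank '[8.5,-1.79,-2.15,-0.12,0, 8.5,-1.79,-2.15,-0.12,0, 8.5,-1.79,-2.15,-0.12,0, 8.5,-1.79,-2.15,-0.12,0, 8.5,-1.79,-2.15,-0.12,0, 8.5,-1.79,-2.15,-0.12,0, 8.5,-1.79,-2.15,-0.12,0, 8.5,-1.79,-2.15,-0.12,0]'
python3 -m crank '[8.5,-1.79,-2.15,-0.12,0, 8.5,-1.79,-2.15,-0.12,0, 8.5,-1.79,-2.15,-0.12,0, 8.5,-1.79,-2.15,-0.12,0, 8.5,-1.79,-2.15,-0.12,0, 8.5,-1.79,-2.15,-0.12,0, 8.5,-1.79,-2.15,-0.12,0, 8.5,-1.79,-2.15,-0.12,0]'
cat > b.py <<'E'
import sys
from h import *
np.set_printoptions(precision=4,suppress=True)
k=sys.argv[1]
for n in('scene','wrist','top'):
    p=snap(n,n+k+'.png')
    for q in('cell_center','nest_pocket','lens','view_spot'):
        for r in spotter.look_for(p,q)[:2]:
            uv=np.array(r['at'])*[512,384]
            print(n,q,round(r['score'],2),uv.round(1),onz(p,uv,.01))
s=env.observe();print(s['time_s'],s['position'],s['tool_rot'],s['q'])
E
python3 b.py 1
```

```text
time_s: 1.97
position: [0.29, 0.2804, 0.2411]
tool_rot: [[-0.906, 0.424, 0.0], [0.424, 0.906, 0.0], [-0.0, 0.0, -1.0]]
ft_force: [1.6, 0.4, -0.5]
grip_width: 0.0852
gripper_force: 0.0
time_s: 2.63
position: [0.3468, 0.0638, 0.2508]
tool_rot: [[-0.906, 0.424, 0.001], [0.424, 0.906, -0.0], [-0.001, 0.0, -1.0]]
ft_force: [0.3, 0.3, 0.3]
grip_width: 0.0849
gripper_force: 0.0
time_s: 3.3
position: [0.4036, -0.1528, 0.2603]
tool_rot: [[-0.906, 0.424, 0.0], [0.424, 0.906, -0.0], [-0.0, -0.0, -1.0]]
ft_force: [0.0, 0.8, 0.5]
grip_width: 0.0849
gripper_force: 0.0
scene nest_pocket 0.71 [306.5 235.7] [ 0.4319 -0.1335  0.01  ]
scene lens 0.61 [273.7 139.5] [ 1.0259 -1.0079  0.01  ]
scene view_spot 0.79 [272.3 138.4] [ 1.043  -1.0229  0.01  ]
wrist cell_center 0.85 [269.2 265. ] [ 0.5596 -0.1969  0.01  ]
wrist nest_pocket 0.7 [269.1 176.6] [ 0.4362 -0.1416  0.01  ]
top cell_center 0.65 [351.3 201.2] [ 0.482  -0.2977  0.01  ]
top cell_center 0.57 [316.1 175.5] [ 0.5609 -0.1915  0.01  ]
top nest_pocket 0.74 [287.4 212.4] [ 0.4499 -0.1031  0.01  ]
top lens 0.61 [366.4 127.5] [ 0.7079 -0.3496  0.01  ]
top view_spot 0.6 [365.6 132.2] [ 0.6933 -0.3467  0.01  ]
4.05 [ 0.4035 -0.1512  0.2602] [[-0.9058  0.4237  0.0001]
 [ 0.4237  0.9058 -0.0002]
 [-0.0002 -0.0001 -1.    ]] [ -36.3626    8.3905   88.4015   -0.0036   83.1983 -101.2956]
```

```bash
python3 -c "
import cv2,numpy as np
a=cv2.imread('pics/wrist1.png');b=cv2.imread('pics/scene1.png')
cv2.imwrite('pics/w1.png',np.vstack([cv2.resize(a,(800,600))]))"
```

```text
(no output)
```

View pics/w1.png

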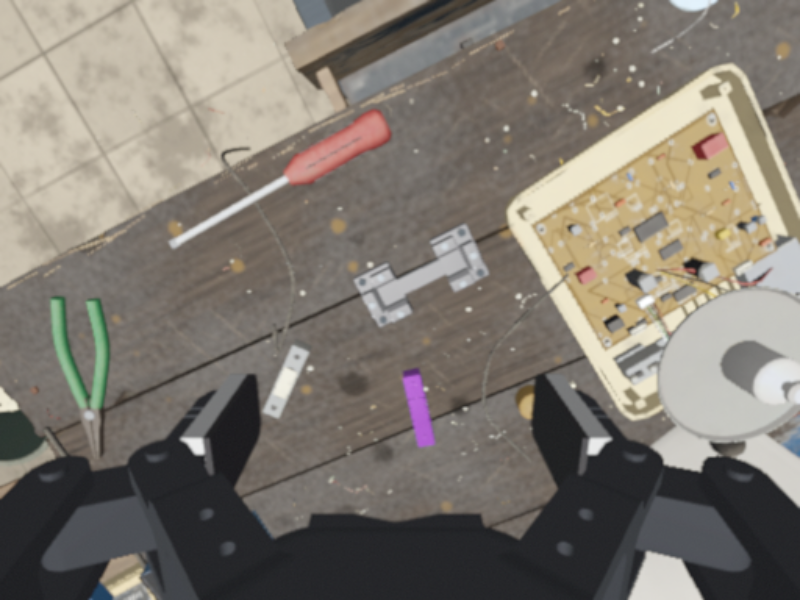

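View pics/scene1.png

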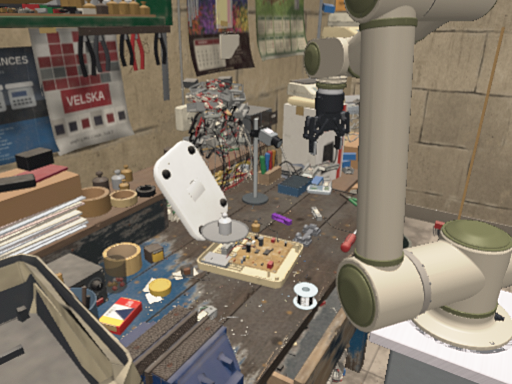

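The wrist view (800x600) shows the plain bar from (301,347) to (272,415), the nest with corners near (355,281), (460,225), (488,272) and (380,327), and the purple decoy at (419,408). In the scene view the inspection camera head is at about (268,135) on its post at (255,200).

```bash
cat > c.py <<'E'
from h import *
np.set_printoptions(precision=4,suppress=True)
w=snap('wrist')
f=.64
e=[onz(w,np.array(u)*f,.016) for u in((301,347),(272,415))]
print('cell',(e[0]+e[1])/2,np.linalg.norm(e[0]-e[1]),np.degrees(np.arctan2(*(e[1]-e[0])[1::-1])))
c=[onz(w,np.array(u)*f,.022) for u in((355,281),(460,225),(488,272),(380,327))]
print(np.array(c)); print('nest',np.mean(c,0),np.linalg.norm(c[1]-c[0]),np.linalg.norm(c[2]-c[1]))
d=(c[1]+c[2]-c[0]-c[3]);print(np.degrees(np.arctan2(d[1],d[0])))
s=snap('scene');t=snap('top')
for q in('lens','view_spot'):
  a=[(p,np.array(r[0]['at'])*[512,384]) for p in(s,t) for r in[spotter.look_for(p,q)] if r]
  if len(a)==2: print(q,[x[1] for x in a],tri(a))
a=cv2.resize(s['color'][90:220,220:320],None,fx=4,fy=4,interpolation=3)
b=cv2.resize(t['color'][85:215,325:425],None,fx=4,fy=4,interpolation=3)
cv2.imwrite('pics/cam2.png',np.hstack([a,b])[:,:,::-1])
E
python3 c.py
```

```text
cell [ 0.474  -0.2943  0.016 ] 0.07563981874077198 -49.53606723678697
[[ 0.4142 -0.1933  0.022 ]
 [ 0.4082 -0.0945  0.022 ]
 [ 0.4546 -0.0885  0.022 ]
 [ 0.4604 -0.1921  0.022 ]]
nest [ 0.4344 -0.1421  0.022 ] 0.09897286227160337 0.04675387402319069
93.31719881986983
lens [array([270.8992, 138.5856]), array([365.6192, 130.4064])] [ 0.6527 -0.2896  0.2398]
view_spot [array([267.776 , 138.5088]), array([366.3872, 132.9024])] [ 0.6537 -0.2875  0.2399]
```

View pics/cam2.png

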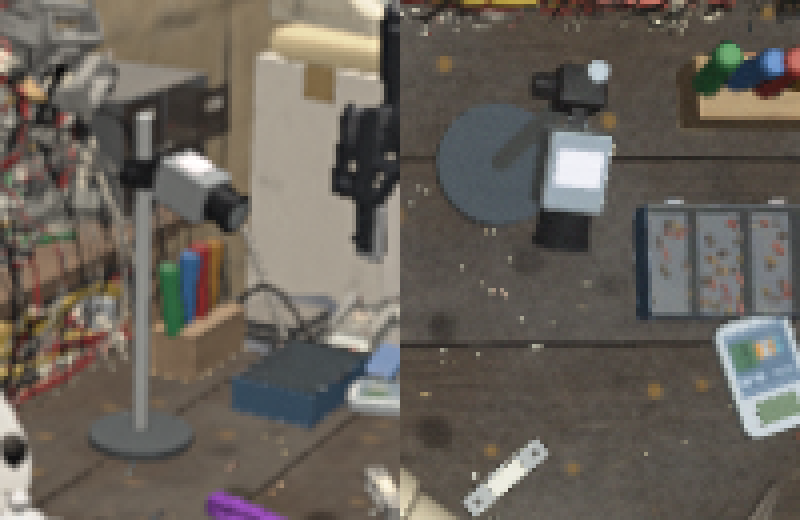

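```bash
python3 -m crank '[8.5,0,0,3,0.107, 8.5,0,0,3,0.107, 8.5,0,0,3,0.107, 8.5,0,0,3,0.107, 6,-3.86,-0.98,0,0, 6,-3.86,-0.98,0,0, 6,-3.86,-0.98,0,0, 6,-3.86,-0.98,0,0]'
cat > d.py <<'E'
from h import *
np.set_printoptions(precision=4,suppress=True)
w=snap('wrist')
s=env.observe();P=np.array(s['position']);print(s['time_s'],P,np.array(s['tool_rot'])[:2,:2].ravel(),s['grip_width'])
X=np.array(spotter.look_for(w,'cell_center')[0]['at'])*[512,384];print(X)
cv2.imwrite('pics/w3.png',cv2.resize(w['color'],(800,600))[:,:,::-1])
E
python3 d.py
```

```text
time_s: 5.07
position: [0.4743, -0.296, 0.1399]
tool_rot: [[-0.648, 0.762, -0.0], [0.762, 0.648, 0.0], [0.0, 0.0, -1.0]]
ft_force: [1.1, 0.0, 0.8]
grip_width: 0.0599
gripper_force: 0.0
5.1167 [ 0.4768 -0.3025  0.1398] [-0.6458  0.7635  0.7634  0.6459] 0.060046965545682465
[385.024 151.488]
```

View pics/w3.png

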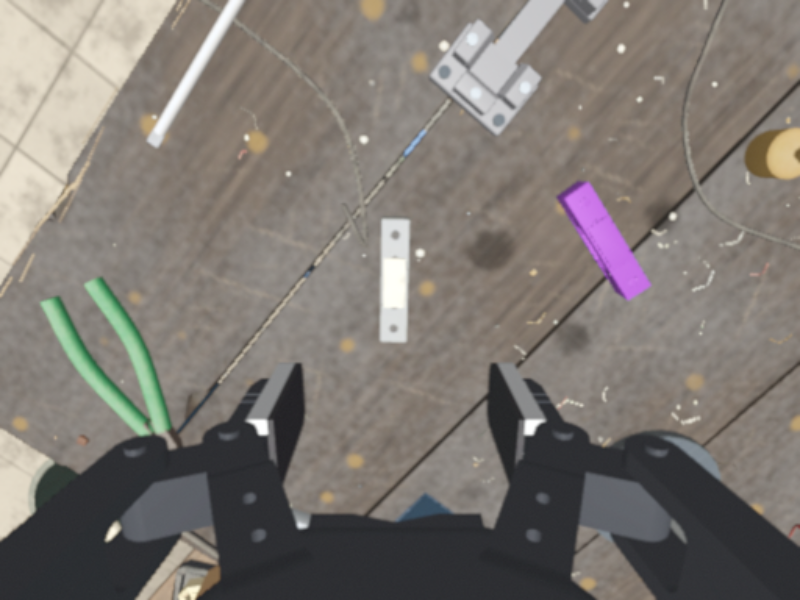

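The bar lies almost vertical in the picture, from (396,219) to (393,342), with the open fingers below it. The decoy is well off to the right.

```bash
cat > e.py <<'E'
from h import *
np.set_printoptions(precision=4,suppress=True)
w=snap('wrist');s=env.observe();P=np.array(s['position']);R=np.array(s['tool_rot'])
e=[onz(w,np.array(u)*.64,.016) for u in((396,219),(393,342))]
m=(e[0]+e[1])/2;print(m,np.linalg.norm(e[0]-e[1]));d=e[0]-e[1];print(P,'cell ang',np.degrees(np.arctan2(d[1],d[0])),'tool',np.degrees(np.arctan2(R[1,0],R[0,0])))
print('delta tool',R.T@(m-P))
c=[onz(w,np.array(u)*.64,.022) for u in((431,74),(498,134),(541,76),(475,20))]
print(np.array(c)) # nest end corners (left, bottom, right, inner)
E
python3 e.py
```

```text
[ 0.4748 -0.2984  0.016 ] 0.07519222718707175
[ 0.4742 -0.2965  0.1393] cell ang 128.8220634839237 tool 130.27785150860203
delta tool [-0.0019 -0.0008  0.1233]
[[ 0.4166 -0.2004  0.022 ]
 [ 0.463  -0.1994  0.022 ]
 [ 0.4603 -0.1644  0.022 ]
 [ 0.4169 -0.1675  0.022 ]]
```

```bash
python3 -m crank '[6,-0.19,-0.1,2.5,0.025, 6,0,0,2.5,0, 6,0,0,2.5,0, 6,0,0,2.5,0, 6,0,0,2.0,0, 6,0,0,1.0,0, 6,0,0,0.5,0, 6,0,0,0,0]' 40
python3 -m crank '[0,0,0,0,0, 0,0,0,0,0, 0,0,0,0,0, 0,0,0,0,0, 0,0,0,0,0, 0,0,0,0,0, 0,0,0,0,0, 0,0,0,0,0]' 40
```

```text
time_s: 5.88
position: [0.474, -0.2959, 0.0049]
tool_rot: [[-0.629, 0.777, -0.001], [0.777, 0.629, 0.001], [0.001, -0.0, -1.0]]
ft_force: [0.1, 1.1, 0.1]
grip_width: 0.0602
gripper_force: 0.0
time_s: 6.55
position: [0.4745, -0.2967, 0.0062]
tool_rot: [[-0.629, 0.778, 0.001], [0.778, 0.629, -0.001], [-0.002, 0.0, -1.0]]
ft_force: [-0.7, 1.2, 6.5]
grip_width: 0.0147
gripper_force: 39.8
```

```bash
python3 -m crank '[0,0,0,-2,0, 0,0,0,-2,0.106, 0,0,0,-2,0.106, 0,0,0,-2,0.106, 0,0,0,-2,0.106, 0,0,0,-1,0.106, 0,0,0,0,0.106, 0,2.45,-1.13,0,0]' 60
python3 -m crank '[0,2.45,-1.13,0,0, 0,2.45,-1.13,0,0, 0,0,0,0,0, 0,0,0,0,0, 0,0,0,0,0, 0,0,0,0,0, 0,0,0,0,0, 0,0,0,0,0]' 60
sed -i 's/w3.png/w4.png/; s/cell_center/nest_pocket/' d.py; python3 d.py
```

```text
time_s: 7.22
position: [0.4633, -0.2755, 0.1161]
tool_rot: [[-0.036, 0.999, 0.004], [0.999, 0.036, -0.004], [-0.004, 0.004, -1.0]]
ft_force: [-0.7, -0.3, -1.8]
grip_width: 0.0142
gripper_force: 60.7
time_s: 7.88
position: [0.4373, -0.2251, 0.115]
tool_rot: [[-0.043, 0.999, 0.0], [0.999, 0.043, -0.0], [-0.0, 0.0, -1.0]]
ft_force: [-0.1, 0.0, -1.6]
grip_width: 0.0143
gripper_force: 60.7
7.9333 [ 0.4372 -0.2249  0.115 ] [-0.0436  0.999   0.999   0.0436] 0.014028729333629942
[256.1024  63.0912]
```

View pics/w4.png

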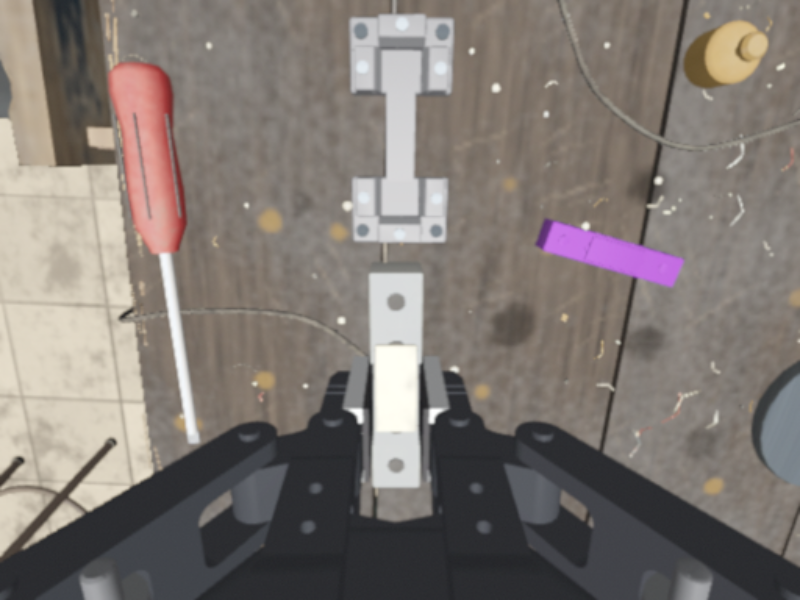

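The picture shows the bar held square between the pads, its top face spanning rows 271–487 and columns about 370–423. The nest is straight ahead with corners (350,17), (452,17), (447,241) and (354,241), and the decoy is untouched.

```bash
cat > f.py <<'E'
from h import *
np.set_printoptions(precision=4,suppress=True)
w=snap('wrist');s=env.observe();P=np.array(s['position']);R=np.array(s['tool_rot'])
def q(c,z): 
    c=np.array([onz(w,np.array(u)*.64,z) for u in c]); d=c[0]+c[1]-c[2]-c[3]
    print(c.mean(0),'L',np.linalg.norm(d)/2,'W',np.linalg.norm(c[1]-c[0]),np.linalg.norm(c[3]-c[2]),'ang',np.degrees(np.arctan2(d[1],d[0])),'rel tool',R.T@(c.mean(0)-P));return c.mean(0)
n=q([(350,16),(453,16),(447,242),(353,242)],.022)
f=q([(387,52),(417,52),(417,213),(383,213)],.010)
b=q([(370,271),(423,271),(420,487),(372,487)],P[2]+.0098)
print('tool ang',np.degrees(np.arctan2(R[1,0],R[0,0])),'shift tool',R.T@(n-b),P)
E
python3 f.py
```

```text
[ 0.4369 -0.142   0.022 ] L 0.10308263826858562 W 0.04655097947075502 0.048063074704558256 ang 92.26084218617503 rel tool [0.0827 0.0033 0.093 ]
[ 0.4371 -0.1415  0.01  ] L 0.07726262698372434 W 0.01450570206260948 0.017953710207195384 ang 91.92077403904956 rel tool [0.0832 0.0036 0.105 ]
[ 0.438  -0.2223  0.1248] L 0.07540346358153777 W 0.01557530360655536 0.01634109489768516 ang 92.39577623660517 rel tool [ 0.0024  0.001  -0.0098]
tool ang 92.50701403778629 shift tool [0.0803 0.0023 0.1028] [ 0.4371 -0.2247  0.115 ]
```

```bash
python3 -m crank '[0,2,0.05,0,0, 0,2,0.05,0,0, 0,2,0.05,0,0, 0,2.05,0.05,1,0, 0,0,0,2,0, 0,0,0,2,0, 0,0,0,2,0, 0,0,0,0,0]' 60
sed -i 's/w4.png/w5.png/' d.py; python3 d.py
```

```text
time_s: 8.7
position: [0.4342, -0.1432, 0.0426]
tool_rot: [[-0.044, 0.999, -0.005], [0.999, 0.044, 0.003], [0.003, -0.004, -1.0]]
ft_force: [-0.4, 0.5, -1.0]
grip_width: 0.0143
gripper_force: 60.7
8.75 [ 0.4349 -0.1436  0.0442] [-0.0439  0.999   0.999   0.0439] 0.014146374129343631
[257.4848 158.592 ]
```

View pics/w5.png

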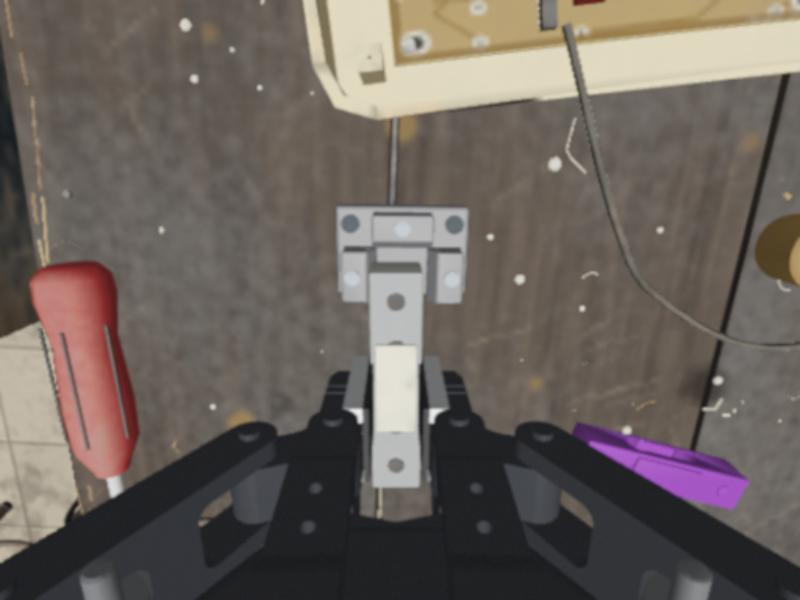

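The bar is over the nest. The nest's far edge is at row 207 (columns 337–468), the bar's far end is at row 271, and the scale is clear above.

```bash
cat > g.py <<'E'
from h import *
np.set_printoptions(precision=4,suppress=True)
w=snap('wrist');s=env.observe();P=np.array(s['position']);R=np.array(s['tool_rot'])
t=lambda u,z:R.T@(onz(w,np.array(u)*.64,z)-P)
a,b=t((337,207),.022),t((468,207),.022);print('nest edge',a,b,'mid -54mm:',(a+b)/2-[.054,0,0])
print('side blocks outer, near edge',t((342,302),.022),t((463,302),.022))
for d in(.006,.0098,.014):
  f=[t(u,P[2]+d) for u in((370,271),(423,271),(420,487),(372,487))];print('bar',np.mean(f,0),f[0][0]-f[3][0])
print(P)
E
python3 g.py
```

```text
nest edge [ 0.0559 -0.0203  0.0238] [0.0559 0.026  0.0238] mid -54mm: [0.0019 0.0029 0.0238]
side blocks outer, near edge [ 0.0208 -0.0196  0.0238] [0.0208 0.0256 0.0239]
bar [ 0.0011  0.0006 -0.006 ] 0.07719864192669171
bar [ 0.0031  0.0006 -0.0098] 0.07505183793398212
bar [ 0.0053  0.0006 -0.014 ] 0.07267905457361891
[ 0.4359 -0.1443  0.0459]
```

```bash
python3 -m crank '[0,-0.05,0.2,0,0.005, 0,0,0,0.5,0, 0,0,0,0.5,0, 0,0,0,0.5,0, 0,0,0,0.3,0, 0,0,0,0.2,0, 0,0,0,0.2,0, 0,0,0,0,0]' 40
python3 -m crank '[0,0,0,0.2,0, 0,0,0,0.2,0, 0,0,0,0.1,0, 0,0,0,0.1,0, 0,0,0,0,0, 0,0,0,0,0, 0,0,0,0,0, 0,0,0,0,0]' 40
```

```text
time_s: 9.52
position: [0.4374, -0.1443, 0.0228]
tool_rot: [[-0.039, 0.999, -0.001], [0.999, 0.039, 0.0], [0.0, -0.001, -1.0]]
ft_force: [-0.1, 0.0, -0.6]
grip_width: 0.0142
gripper_force: 60.7
time_s: 10.18
position: [0.4374, -0.1444, 0.0171]
tool_rot: [[-0.039, 0.999, -0.0], [0.999, 0.039, 0.0], [0.0, -0.0, -1.0]]
ft_force: [-0.7, -0.2, -1.3]
grip_width: 0.0142
gripper_force: 60.6
```

```bash
python3 -m crank '[0,0,0,0.1,0, 0,0,0,0.1,0, 0,0,0,0.1,0, 0,0,0,0,0, 0,0,0,0,0, 0,0,0,0,0, 0,0,0,0,0, 0,0,0,0,0]' 40
python3 d.py
```

```text
time_s: 10.85
position: [0.4375, -0.1444, 0.0161]
tool_rot: [[-0.039, 0.999, 0.001], [0.999, 0.039, -0.001], [-0.001, 0.001, -1.0]]
ft_force: [-8.5, 3.1, 31.3]
grip_width: 0.0144
gripper_force: 64.5
10.9 [ 0.4375 -0.1444  0.0161] [-0.0393  0.9992  0.9992  0.0393] 0.014044825125424057
[246.3232 167.1936]
```

```bash
python3 -m crank '[0,0,0,-0.15,0, 4,0,0,0,0, 4,0,0,0,0, 4,0,0,0,0, 4,0,0,0,0, 4,0,0,0,0, 4,0,0,0,0, 4,0,0,0,0]' 40
sed -i 's/w5.png/w6.png/;s/(800,600))/(800,600))[180:560,250:600]/' d.py;  python3 d.py
```

```text
time_s: 11.62
position: [0.4376, -0.1444, 0.0155]
tool_rot: [[-0.039, 0.999, -0.0], [0.999, 0.039, 0.0], [0.0, -0.0, -1.0]]
ft_force: [-0.7, 0.2, -0.3]
grip_width: 0.04
gripper_force: 0.0
11.6667 [ 0.4376 -0.1444  0.0155] [-0.039   0.9992  0.9992  0.039 ] 0.040013142821561716
[235.6224 187.6992]
```

View pics/w6.png

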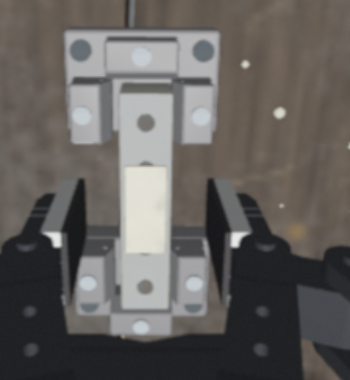

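The bar lies in the pocket between both end walls. In the crop its top face spans rows 93–310 and columns about 120–170, and the fingers are clear of it. Next I'll check its height from its apparent length.

```bash
cat > i.py <<'E'
from h import *
np.set_printoptions(precision=4,suppress=True)
w=snap('wrist');s=env.observe();P=np.array(s['position']);R=np.array(s['tool_rot'])
for z in(.022,.026,.032):
  f=np.array([R.T@(onz(w,(np.array(u)+[250,180])*.64,z)-P) for u in((120,93),(171,93),(170,310),(121,310))])
  print(z,f.mean(0),'L',f[0,0]-f[3,0],f[1,0]-f[2,0],'W',f[1,1]-f[0,1],f[2,1]-f[3,1])
E
python3 i.py; grep -n "" /dev/null
```

```text
0.022 [-0.0002  0.0007 -0.0064] L 0.07795440116162954 0.07795570054988582 W 0.015387418091542388 0.01714483453691689
0.026 [ 0.0019  0.0007 -0.0104] L 0.07567499253453186 0.07567625392830987 W 0.014937485656375584 0.016643514750333155
0.032 [ 0.0051  0.0007 -0.0164] L 0.07225587959388534 0.07225708399594596 W 0.01426258700362541 0.01589153507045761
```

```bash
python3 -m crank '[4,0.2,0.05,0.3,0, 4,0,0,0.3,0, 4,0,0,0.2,0, 0,0,0,0,0, 0,0,0,0,0, 0,0,0,0,0, 0,0,0,0,0, 0,0,0,0,0]' 30
python3 -m crank '[0,0,0,-0.5,0, 0,0,0,-1.5,0, 0,0,0,-2,0, 0,0,0,-2.5,0, 0,0,0,-2.5,0, 0,0,0,-2.5,0, 0,0,0,-2.5,0, 0,0,0,-2,0]' 30
python3 - <<'E'
from h import *
np.set_printoptions(precision=4,suppress=True)
s=snap('scene');t=snap('top')
print('lens',tri([(s,(279.3,143.2)),(t,(365.5,146))]))
print('foot',onz(t,(349.5,125.75),.005),onz(s,(255.5,200),.005))
print('posttop',tri([(s,(256,118)),(t,(374.5,102.5))]))
print('headtop mid',tri([(s,(220+198/4,90+165/4)),(t,(325+177/4,85+165/4))]))
E
```

```text
time_s: 12.43
position: [0.4371, -0.1422, 0.0075]
tool_rot: [[-0.039, 0.999, -0.002], [0.999, 0.039, 0.001], [0.001, -0.002, -1.0]]
ft_force: [-5.4, -2.0, 1.2]
grip_width: 0.0153
gripper_force: 29.5
time_s: 13.1
position: [0.4384, -0.1424, 0.1701]
tool_rot: [[-0.039, 0.999, 0.003], [0.999, 0.039, -0.001], [-0.001, 0.003, -1.0]]
ft_force: [0.0, 0.2, -0.5]
grip_width: 0.0157
gripper_force: 29.5
lens [ 0.6171 -0.2895  0.2294]
foot [ 0.7143 -0.2983  0.005 ] [ 0.7033 -0.2866  0.005 ]
posttop [ 0.7122 -0.2968  0.2997]
headtop mid [ 0.6595 -0.2928  0.263 ]
```

```bash
python3 -m crank '[0,0,0,-1.6,0.1055, 0,0,0,-1.6,0.1055, 0,0,0,-1.6,0.1055, 0,0,0,-1.6,0.1055, 0,0,0,-1.6,0.1055, 0,0,0,-1.6,0.1055, 0,0,0,-1.6,0.1055, 0,0,0,-1.6,0.1055]' 30
python3 -m crank '[0,0,0,0,0.1055, 0,0,0,0,0.1055, 0,0,0,0,0.1055, 0,0,0,0,0.1055, 0,0,0,0,0.1055, 0,0,0,0,0.1055, 0,0,0,0,0.1055, 0,0,0,0,0.1055]' 30
python3 -m crank '[0,2.9,1,0,0, 0,2.9,1,0,0, 0,2.9,1,0,0, 0,2.9,1,0,0, 0,0,0,0,0, 0,0,0,0,0, 0,0,0,0,0, 0,0,0,0,0]' 30
cat > j.py <<'E'
import sys,pickle
from h import *
w=snap('wrist');pickle.dump(w,open(sys.argv[1]+'.pkl','wb'));s=env.observe();print(s['time_s'],s['position'],s['q'])
E
python3 j.py A
python3 -m crank '[0,0.3,4,0,0, 0,0.3,4,0,0, 0,0.3,4,0,0, 0,0.3,4,0,0, 0,0.3,4,0,0, 0,0,0,0,0, 0,0,0,0,0, 0,0,0,0,0]' 30
python3 j.py B
python3 - <<'E'
import pickle,cv2,numpy as np
from h import proj
A,B=[pickle.load(open(k+'.pkl','rb')) for k in'AB']
for p in(A,B): print(np.array(p['pose'])[:3,3],proj(p,np.array([[.617,-.29,.229],[.713,-.2975,.3]])))
E
```

```text
time_s: 13.87
position: [0.4379, -0.1422, 0.2955]
tool_rot: [[0.724, 0.689, -0.001], [0.689, -0.724, 0.001], [0.0, -0.001, -1.0]]
ft_force: [-0.1, 0.5, -0.8]
grip_width: 0.0151
gripper_force: 29.5
time_s: 14.53
position: [0.4379, -0.1422, 0.2946]
tool_rot: [[0.997, -0.083, -0.001], [-0.083, -0.997, 0.001], [-0.001, -0.001, -1.0]]
ft_force: [0.1, -0.6, 0.0]
grip_width: 0.0153
gripper_force: 29.5
time_s: 15.2
position: [0.5498, -0.1909, 0.2957]
tool_rot: [[0.997, -0.078, -0.0], [-0.078, -0.997, 0.0], [-0.0, -0.0, -1.0]]
ft_force: [0.0, -0.4, -1.2]
grip_width: 0.0155
gripper_force: 29.5
15.25 [ 0.54982347 -0.19090646  0.2959499 ] [-3.07956155e+01  2.31564683e+01  6.15949970e+01  1.91571079e-03
  9.52317810e+01  6.36805554e+01]
time_s: 15.92
position: [0.5495, -0.3913, 0.296]
tool_rot: [[0.997, -0.078, 0.0], [-0.078, -0.997, 0.0], [0.0, -0.0, -1.0]]
ft_force: [0.4, 0.7, -0.3]
grip_width: 0.0153
gripper_force: 29.6
15.9667 [ 0.54980788 -0.39073561  0.29636654] [-4.54375715e+01  3.38392818e+01  4.33024914e+01  1.29819349e-02
  1.02820583e+02  4.89936869e+01]
[ 0.62196906 -0.19649747  0.43885956] [[ 391.49294709   98.86172316]
 [ 506.4140811  -172.39788205]]
[ 0.62161398 -0.39695672  0.43923525] [[  99.92366224  122.20280503]
 [ -23.32665036 -120.30162579]]
```

```bash
python3 - <<'E'
import pickle
from h import *
A,B=[pickle.load(open(k+'.pkl','rb'))['color'] for k in'AB']
s=snap('scene')['color'];t=snap('top')['color']
r=lambda im,x,y,w,h,W,H:cv2.resize(im[y:y+h,x:x+w],(W,H),interpolation=cv2.INTER_CUBIC)
o=np.zeros((600,800,3),np.uint8)
o[:330,:400]=r(A,330,0,182,150,400,330);o[:330,400:]=r(B,20,0,182,150,400,330)
o[330:,:400]=r(s,235,110,80,54,400,270);o[330:,400:]=r(t,330,95,80,54,400,270)
cv2.imwrite('pics/last.png',o[:,:,::-1])
E
```

```text
(no output)
```

View pics/last.png

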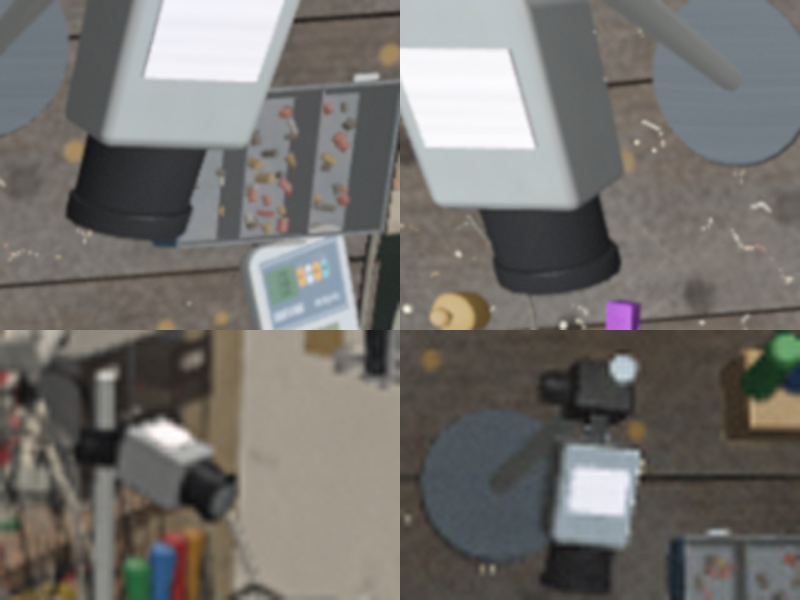

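The picture shows the inspection camera from both sides. In panel A the head's front top edge runs (103,140)–(249,147) and the rim arc is near (68,215)–(189,237). In panel B they are at (440,205)–(573,207) and (498,283)–(620,262). The head's edges and barrel are clear in both, so I'll fit the axis.

```bash
cat > k.py <<'E'
import pickle
from h import *
from scipy.optimize import least_squares
np.set_printoptions(precision=4,suppress=True)
A,B=[pickle.load(open(k+'.pkl','rb')) for k in'AB']
k=182/400
a=lambda x,y:np.array([330+x*k,y*150/330]); b=lambda x,y:np.array([20+(x-400)*k,y*150/330])
for n,u,v in(('frontL',a(103,140),b(440,206)),('frontR',a(249,147),b(573,207)),('labL',a(145,79),b(423,148)),('labR',a(258,81),b(535,149))): print(n,tri([(A,u),(B,v)]))
def edge(ua,va):
    n=[]
    for p,(x,y) in((A,ua),(B,va)): n.append(np.cross(ray(p,x)[1],ray(p,y)[1]))
    d=np.cross(n[0],n[1]);d/=np.linalg.norm(d);d*=np.sign(d[0])
    print('edge',d,'az',np.degrees(np.arctan2(d[1],d[0])),'slope',np.degrees(np.arcsin(d[2])))
edge((a(103,140),a(133,0)),(b(437,203),b(403,87)))
edge((a(249,147),a(298,0)),(b(573,207),b(528,0)))
rimA=[a(*q) for q in((68,215),(95,230),(140,239),(188,237))]
rimB=[b(*q) for q in((498,283),(515,289),(545,291),(590,284),(619,263))]
silA=[a(*q) for q in((87,140),(78,190))]
t=np.linspace(0,2*np.pi,721)
def model(x):
    az,s=x[3],x[4]; ax=np.array([np.cos(s)*np.cos(az),np.cos(s)*np.sin(az),np.sin(s)]);y=np.array([-np.sin(az),np.cos(az),0]);z=np.cross(ax,y);return ax,y,z
def res(x,fix=None):
    ax,y,z=model(x);C=x[:3]+.018*(np.outer(np.cos(t),y)+np.outer(np.sin(t),z));r=[]
    for p,R in((A,rimA),(B,rimB)):
        c=proj(p,C)
        for q in R: r.append(np.linalg.norm(c-q,axis=1).min())
    post=x[:3]+ax*.101; r+=list((post[:2]-[.713,-.2975])/.004)
    r.append((x[4]-np.radians(S))/np.radians(1.5)); r.append((x[3]-np.radians(-4.5))/np.radians(3)); return r
for S in(14,20,26,32):
    o=least_squares(res,[.617,-.29,.229,-.078,np.radians(S)]);print(S,o.cost,o.x[:3],np.degrees(o.x[3:]))
E
python3 k.py
```

```text
frontL [ 0.6375 -0.2693  0.2543]
frontR [ 0.6334 -0.3068  0.2565]
labL [ 0.6503 -0.2754  0.2639]
labR [ 0.6479 -0.3036  0.2633]
edge [ 0.969  -0.1132  0.2195] az -6.662142441818899 slope 12.67977559533162
edge [ 0.9598 -0.1133  0.257 ] az -6.735395417356125 slope 14.889377973824438
14 3.1882740140219363 [ 0.616  -0.2871  0.2317] [-5.4002 13.5372]
20 4.636902304768595 [ 0.6176 -0.2866  0.2318] [-5.3302 19.765 ]
26 6.8880688999079425 [ 0.6186 -0.2867  0.2314] [-5.2021 24.4758]
32 12.588814013263525 [ 0.6195 -0.2868  0.2309] [-5.1204 29.3261]
```

```bash
cat > l.py <<'E'
exec(open('k.py').read().split("for n,u,v")[0])
from scipy.ndimage import map_coordinates
def refine(p,u,v,hw=4):
    g=cv2.GaussianBlur(cv2.cvtColor(p['color'],cv2.COLOR_RGB2GRAY).astype(float),(0,0),.7)
    u,v=np.array(u),np.array(v);d=(v-u)/np.linalg.norm(v-u);n=np.array([-d[1],d[0]]);L=np.linalg.norm(v-u)
    s=np.arange(-hw,hw+.01,.1);T=np.arange(.06*L,.94*L,1);off=[]
    for t in T:
        q=u+d*t+np.outer(s,n);pr=map_coordinates(g,[q[:,1],q[:,0]],order=1);gr=np.abs(np.gradient(pr));w=gr**4;off.append((w*s).sum()/w.sum())
    off=np.array(off);ok=np.ones(len(T),bool)
    for _ in range(5):
        c=np.polyfit(T[ok],off[ok],1);r=off-np.polyval(c,T);ok=np.abs(r)<max(2*np.std(r[ok]),.15)
    print('  off',c,'rms',r[ok].std(),ok.sum(),len(T))
    f=lambda t:u+d*t+n*np.polyval(c,t)
    return f(0),f(L)
def edge(name,ua,va,hw=4):
    n=[]
    for p,(x,y) in((A,ua),(B,va)):
        x,y=refine(p,x,y,hw);n.append(np.cross(ray(p,x)[1],ray(p,y)[1]))
    d=np.cross(n[0],n[1]);d/=np.linalg.norm(d);d*=np.sign(d[0])
    print(name,d,'az',np.degrees(np.arctan2(d[1],d[0])),'slope',np.degrees(np.arcsin(d[2])))
edge('headL',(a(103,138),a(133,2)),(b(437,200),b(403,87)))
edge('headR',(a(252,140),a(298,2)),(b(573,203),b(529,2)))
edge('labL',(a(145,77),a(162,2)),(b(423,146),b(401,50)))
edge('labR',(a(258,79),a(283,2)),(b(535,146),b(506,52)))
E
python3 l.py
```

```text
off [ 0.0134 -1.1478] rms 0.01854219272673312 56 56
  off [ 0.0422 -3.3612] rms 0.6693965609116608 48 48
headL [ 0.9689 -0.1444  0.2011] az -8.475636934335329 slope 11.602558965935915
  off [ 0.0294 -1.7361] rms 0.14940276144130216 59 59
  off [-0.033  1.624] rms 0.0666142039172857 83 83
headR [ 0.9397 -0.1066  0.3249] az -6.472701970731256 slope 18.957538391144247
  off [ 0.0299 -0.9541] rms 0.055619676705043405 31 31
  off [-0.1081  0.278 ] rms 0.14436271198275086 34 40
labL [ 0.9482 -0.1078  0.2989] az -6.486058395387149 slope 17.389370110706935
  off [ 0.0046 -0.5189] rms 0.06152500496820919 32 33
  off [ 0.0283 -0.623 ] rms 0.05051531915624596 40 40
labR [ 0.9486 -0.093   0.3025] az -5.602199035679905 slope 17.605803067192586
```

Three of the four edges give a slope of about 18° and an azimuth of about -6.2°; the head-left fit was poor and I dropped it. The lens is at about (0.617,-0.287,0.232), which puts view_spot at about (0.5225,-0.2765,0.201), inside its stated height range. The tool stays vertical, so I'll pivot the bar in the pads by pressing its end on the nest's outer end edge, then trim the tilt.

```bash
python3 -m crank '[0,-2.05,-2.77,0,0, 0,-2.05,-2.77,0,0, 0,-2.05,-2.77,0,0, 0,-2.05,-2.77,0,0, 0,-2.05,-2.77,0,0, 0,-2.05,-2.77,0,0, 0,0,0,0,-0.1, 0,0,0,0,-0.1]' 30
python3 -m crank '[0,0,0,1.4,-0.107, 0,0,0,1.4,-0.107, 0,0,0,1.4,-0.107, 0,0,0,1.4,-0.107, 0,0,0,1.4,-0.107, 0,0,0,1.4,-0.107, 0,0,0,1.4,-0.107, 0,0,0,1.4,-0.107]' 30
python3 -m crank '[0,0,0,2,-0.105, 0,0,0,2,-0.105, 0,0,0,2,-0.105, 0,0,0,2,-0.105, 0,0,0,1,-0.105, 0,0,0,1,-0.105, 0,0,0,0,0, 0,0,0,0,0]' 30
```

```text
time_s: 16.73
position: [0.4393, -0.214, 0.297]
tool_rot: [[0.992, 0.129, 0.002], [0.129, -0.992, -0.001], [0.002, 0.002, -1.0]]
ft_force: [-0.1, -0.1, -0.4]
grip_width: 0.0155
gripper_force: 29.7
time_s: 17.4
position: [0.4401, -0.2156, 0.1836]
tool_rot: [[0.553, 0.833, 0.001], [0.833, -0.553, -0.001], [-0.0, 0.001, -1.0]]
ft_force: [0.5, -0.7, -0.5]
grip_width: 0.0156
gripper_force: 29.7
time_s: 18.07
position: [0.4403, -0.2159, 0.0841]
tool_rot: [[-0.035, 0.999, 0.0], [0.999, 0.035, -0.0], [-0.0, 0.0, -1.0]]
ft_force: [-0.3, 0.3, -0.3]
grip_width: 0.015
gripper_force: 29.7
```

```bash
python3 -m crank '[0,0,0,2,0, 0,0,0,2,0, 0,0,0,1.5,0, 0,0,0,0.6,0, 0,0,0,0.1,0, 0,0,0,0.1,0, 0,0,0,0.1,0, 0,0,0,0,0]' 20
python3 -m crank '[0,0,0,0.1,0, 0,0,0,0.1,0, 0,0,0,0.1,0, 0,0,0,0.1,0, 0,0,0,0.1,0, 0,0,0,0,0, 0,0,0,0,0, 0,0,0,0,0]' 20
python3 -m crank '[0,0,0,0.1,0, 0,0,0,0.1,0, 0,0,0,0,0, 0,0,0,0,0, 0,0,0,0,0, 0,0,0,0,0, 0,0,0,0,0, 0,0,0,0,0]' 20
```

```text
time_s: 18.73
position: [0.4405, -0.2168, 0.0204]
tool_rot: [[-0.037, 0.999, 0.001], [0.999, 0.037, -0.001], [-0.001, 0.001, -1.0]]
ft_force: [-0.6, -0.6, 0.9]
grip_width: 0.0153
gripper_force: 29.7
time_s: 19.4
position: [0.4408, -0.2179, 0.016]
tool_rot: [[-0.037, 0.999, 0.002], [0.999, 0.037, -0.003], [-0.003, 0.002, -1.0]]
ft_force: [-3.2, -3.6, 10.2]
grip_width: 0.015
gripper_force: 32.1
time_s: 20.07
position: [0.4408, -0.2181, 0.0141]
tool_rot: [[-0.037, 0.999, 0.002], [0.999, 0.037, -0.004], [-0.004, 0.002, -1.0]]
ft_force: [-3.8, -4.5, 11.5]
grip_width: 0.0151
gripper_force: 32.8
```

```bash
python3 -m crank '[0,0,0,0.1,0, 0,0,0,0.1,0, 0,0,0,0.05,0, 0,0,0,0,0, 0,0,0,0,0, 0,0,0,0,0, 0,0,0,0,0, 0,0,0,0,0]' 20
python3 -m crank '[0,0,0,-1,0, 0,0,0,-2,0, 0,0,0,-2,0, 0,0,0,-2,0, 0,0,0,-2,0, 0,0,0,0,0, 0,0,0,0,0, 0,0,0,0,0]' 30
cat > m.py <<'E'
from h import *
from scipy.optimize import least_squares
from scipy.ndimage import map_coordinates
np.set_printoptions(precision=4,suppress=True)
w=snap('wrist');s=env.observe();P=np.array(s['position']);R=np.array(s['tool_rot']);print(s['time_s'],P,s['q'][5])
g=cv2.GaussianBlur(cv2.cvtColor(w['color'],cv2.COLOR_RGB2GRAY).astype(float),(0,0),.8)
cv2.imwrite('pics/m.png',w['color'][:,:,::-1])
def bar(x):  # x: centre along tool x, y, z(tool), tilt(deg, +x end up), yaw ; returns world corners of box top: +x end L,R, -x end R,L then bottom +x end
    t=np.radians(x[3]);u=np.array([np.cos(t),0,-np.sin(t)]);up=np.array([-np.sin(t),0,-np.cos(t)]);y=np.array([0,1,0])
    c=np.array(x[:3])
    f=lambda a,b,d:P+R@(c+a*u*.0375+b*y*.008+d*up*.008)
    return np.array([f(1,-1,1),f(1,1,1),f(-1,1,1),f(-1,-1,1),f(1,-1,-1),f(1,1,-1)])
def grad(i,j,x,t0,t1,hw=5):
    c=proj(w,bar(x));u,v=c[i],c[j];d=(v-u)/np.linalg.norm(v-u);n=np.array([-d[1],d[0]]);ss=np.arange(-hw,hw+.01,.25);T=np.linspace(t0,t1,24)
    q=(u+np.outer(T,v-u))[:,None]+ss[None,:,None]*n
    pr=map_coordinates(g,[q[...,1].ravel(),q[...,0].ravel()],order=1).reshape(24,-1)
    G=np.abs(np.gradient(pr.mean(0)));return pr,ss,G
def score(x):
    S=[]
    for i,j,t0,t1 in((0,1,.15,.85),(3,2,.2,.8),(0,3,.04,.35),(1,2,.04,.35),(1,2,.88,.98),(0,3,.88,.98),(4,5,.15,.85)):
        pr,ss,G=grad(i,j,x,t0,t1,1.5);S.append(min(G[len(G)//2-2:len(G)//2+3].mean(),12))
    return np.array(S)
best=[]
for tilt in np.arange(-4,32,1.):
    for cx in np.arange(-.004,.0045,.001):
        for cz in np.arange(-.016,-.005,.001):
            sc=score((cx,.0008,cz,tilt));best.append((sc.sum(),tilt,cx,cz))
best.sort(reverse=True)
for b in best[:12]: print(np.round(b,4))
print(score((best[0][2],.0008,best[0][3],best[0][1])))
print(proj(w,bar((best[0][2],.0008,best[0][3],best[0][1]))))
E
time python3 m.py
```

```text
time_s: 20.73
position: [0.4409, -0.2183, 0.0117]
tool_rot: [[-0.037, 0.999, 0.002], [0.999, 0.037, -0.004], [-0.004, 0.002, -1.0]]
ft_force: [-5.3, -5.6, 12.7]
grip_width: 0.0151
gripper_force: 33.8
time_s: 21.4
position: [0.4398, -0.2163, 0.0995]
tool_rot: [[-0.037, 0.999, -0.001], [0.999, 0.037, 0.001], [0.001, -0.001, -1.0]]
ft_force: [-0.7, 1.2, -0.9]
grip_width: 0.0152
gripper_force: 32.0
21.45 [ 0.4397 -0.2162  0.0992] -42.17335162150758
[43.2882 12.      0.     -0.012 ]
[42.4342 11.      0.     -0.012 ]
[42.2923 13.      0.001  -0.014 ]
[42.0973 17.     -0.004  -0.011 ]
[42.0953 11.     -0.001  -0.01  ]
[41.7303 17.     -0.003  -0.012 ]
[41.6068 12.      0.001  -0.014 ]
[41.4004 12.      0.001  -0.013 ]
[41.2354 16.     -0.004  -0.01  ]
[41.214  8.     0.004 -0.014]
[41.1783  9.      0.004  -0.015 ]
[41.1641 10.     -0.001  -0.01  ]
[4.8161 6.0429 7.2333 8.2539 7.1587 9.6393 0.144 ]
[[233.4455 195.6094]
 [272.7069 195.5899]
 [268.2089 318.982 ]
 [237.9577 319.0038]
 [235.4522 178.2662]
 [270.6352 178.2499]]
real	0m5.730s
user	0m5.897s
sys	0m0.104s
```

```bash
python3 - <<'E'
import cv2,numpy as np
g=cv2.imread('pics/m.png',0)
print('centre',list(zip(range(150,345,2),g[150:345:2,251:256].mean(1).astype(int))))
for r in range(172,335,8):
    l=cv2.GaussianBlur(g[r-1:r+2].mean(0)[None].astype(np.float32),(0,0),.8)[0];d=np.gradient(l)
    print(r,l[224:284:2].astype(int))
E
```

```text
centre [(150, np.int64(208)), (152, np.int64(125)), (154, np.int64(134)), (156, np.int64(136)), (158, np.int64(187)), (160, np.int64(212)), (162, np.int64(225)), (164, np.int64(231)), (166, np.int64(230)), (168, np.int64(216)), (170, np.int64(161)), (172, np.int64(127)), (174, np.int64(129)), (176, np.int64(130)), (178, np.int64(126)), (180, np.int64(122)), (182, np.int64(129)), (184, np.int64(135)), (186, np.int64(140)), (188, np.int64(144)), (190, np.int64(150)), (192, np.int64(153)), (194, np.int64(160)), (196, np.int64(212)), (198, np.int64(220)), (200, np.int64(219)), (202, np.int64(219)), (204, np.int64(219)), (206, np.int64(219)), (208, np.int64(211)), (210, np.int64(141)), (212, np.int64(144)), (214, np.int64(142)), (216, np.int64(141)), (218, np.int64(141)), (220, np.int64(201)), (222, np.int64(219)), (224, np.int64(219)), (226, np.int64(219)), (228, np.int64(220)), (230, np.int64(220)), (232, np.int64(220)), (234, np.int64(219)), (236, np.int64(220)), (238, np.int64(162)), (240, np.int64(164)), (242, np.int64(245)), (244, np.int64(253)), (246, np.int64(253)), (248, np.int64
[... 3024 characters left out ...]
212 211 216 219
 219 219 219 218 205 124  90 105  69  49  45  41]
300 [ 42  51  57  85 109  99 116 191 217 217 217 218 218 218 218 218 218 218
 217 217 217 216 200 129  98 108  80  55  50  41]
308 [ 42  56  72 141 141 124 117 176 216 218 217 214 183 150 147 146 145 177
 213 217 217 216 190 136 121 137 139  72  55  42]
316 [ 42  55  80 124 134 130 106 164 214 217 216 216 217 217 217 217 216 216
 217 217 217 216 183 136 133 132 122  79  54  42]
324 [ 56  44  73 125 134 133  96  69 120 142 141 137 134 132 130 131 135 139
 139 137 135 133 136 138 136 131 122  73  44  55]
332 [ 44  44  44  44  45  47  45  48  64  77  90 101 112 120 122 121 119 111
 101  88  76  65  57  51  47  45  44  44  44  43]
```

```bash
cat > n.py <<'E'
from h import *
from scipy.optimize import least_squares
np.set_printoptions(precision=4,suppress=True)
import json,sys
def fit(w,P,R,rows,wid,x0=(0,.0005,-.0105,15)):
    # rows: far edge,far hole,label far,label near,near hole,near edge ; wid: left/right cols at far and near edges
    def pts(x,a,b):
        t=np.radians(x[3]);u=np.array([np.cos(t),0,-np.sin(t)]);up=np.array([-np.sin(t),0,-np.cos(t)])
        return P+R@(np.array(x[:3])+a*u+np.array([0,b,0])+.008*up)
    def res(x):
        h=x[4];l=x[5];A=[.0375,h,l,-l,-h,-.0375]
        c=proj(w,np.array([pts(x,a,0) for a in A]));r=list(c[:,1]-rows)
        c=proj(w,np.array([pts(x,a,b) for a in(.0365,-.0355) for b in(-.008,.008)]))
        return r+list((c[:,0]-wid)*1.5)
    o=least_squares(res,list(x0)+[.0285,.015],x_scale=[.001,.001,.001,1,.001,.001]);print(o.x,'res',o.fun);return o.x
if __name__=='__main__':
    w=snap('wrist');s=env.observe();P=np.array(s['position']);R=np.array(s['tool_rot'])
    x=fit(w,P,R,np.array([195,214.5,241,290.5,308.7,319.5]),np.array([233.5,272.3,237.8,268.5]))
E
python3 n.py
```

```text
[ 0.0002  0.0007 -0.0127 11.7651  0.0286  0.0151] res [ 0.848  -0.0436 -0.7314 -0.9023 -0.0649  0.8633 -0.287   0.5652 -0.1421
 -0.2153]
```

```bash
python3 -m crank '[0,0,0,2,0, 0,0,0,2,0, 0,0,0,2,0, 0,0,0,1.8,0, 0,0,0,0.5,0, 0,0,0,0.2,0, 0,0,0,0.2,0, 0,0,0,0.1,0]' 20
python3 -m crank '[0,0,0,0.1,0, 0,0,0,0.1,0, 0,0,0,0.1,0, 0,0,0,0.05,0, 0,0,0,0,0, 0,0,0,0,0, 0,0,0,0,0, 0,0,0,0,0]' 20
python3 -m crank '[0,0,0,-1,0, 0,0,0,-2,0, 0,0,0,-2,0, 0,0,0,-2,0, 0,0,0,-2,0, 0,0,0,0,0, 0,0,0,0,0, 0,0,0,0,0]' 30
cat > o.py <<'E'
from n import *
w=snap('wrist');s=env.observe();P=np.array(s['position']);R=np.array(s['tool_rot']);print(s['time_s'],P)
g=cv2.cvtColor(w['color'],cv2.COLOR_RGB2GRAY).astype(float)
c=g[:,251:256].mean(1)
def cross(v,i0,i1,th): # all crossings
    return [round(i+(th-v[i])/(v[i+1]-v[i]),1) for i in range(i0,i1) if (v[i]-th)*(v[i+1]-th)<0]
print('182',cross(c,165,335,182));print('236',cross(c,200,300,236))
for r in range(180,330,4):
    l=g[r-1:r+2].mean(0);print(r,cross(l,225,282,180))
E
python3 o.py
```

```text
time_s: 22.17
position: [0.4405, -0.2168, 0.0125]
tool_rot: [[-0.037, 0.999, 0.001], [0.999, 0.037, -0.001], [-0.001, 0.001, -1.0]]
ft_force: [-0.1, -0.7, 1.6]
grip_width: 0.0149
gripper_force: 32.2
time_s: 22.83
position: [0.4406, -0.2172, 0.0103]
tool_rot: [[-0.037, 0.999, 0.002], [0.999, 0.037, -0.002], [-0.002, 0.002, -1.0]]
ft_force: [-3.4, -1.1, 11.7]
grip_width: 0.0153
gripper_force: 34.4
time_s: 23.5
position: [0.4399, -0.2164, 0.0983]
tool_rot: [[-0.037, 0.999, -0.0], [0.999, 0.037, 0.0], [0.0, -0.0, -1.0]]
ft_force: [-0.2, 0.2, -1.1]
grip_width: 0.0155
gripper_force: 32.6
23.55 [ 0.4397 -0.2163  0.0979]
182 [np.float64(169.4), np.float64(197.8), np.float64(211.4), np.float64(222.1), np.float64(239.6), np.float64(242.2), np.float64(302.5), np.float64(309.7), np.float64(316.5)]
236 [np.float64(243.5), np.float64(289.4)]
180 []
184 []
188 []
192 []
196 []
200 [np.float64(233.2), np.float64(272.7)]
204 [np.float64(233.2), np.float64(272.4)]
208 [np.float64(233.5), np.float64(272.4)]
212 [np.float64(233.6), np.float64(249.8), np.float64(256.1), np.float64(272.2)]
216 [np.float64
[... 708 characters left out ...]
82.0)]
268 [np.float64(226.7), np.float64(230.5), np.float64(236.8), np.float64(269.2), np.float64(275.5), np.float64(279.4)]
272 [np.float64(236.8), np.float64(269.1)]
276 [np.float64(236.9), np.float64(269.1)]
280 [np.float64(237.0), np.float64(269.0)]
284 [np.float64(237.0), np.float64(269.0)]
288 [np.float64(237.1), np.float64(269.0)]
292 [np.float64(237.2), np.float64(269.0)]
296 [np.float64(237.5)]
300 [np.float64(237.7), np.float64(268.6)]
304 [np.float64(237.9), np.float64(249.2), np.float64(257.2), np.float64(268.4)]
308 [np.float64(248.8), np.float64(257.5), np.float64(268.3)]
312 [np.float64(238.2), np.float64(268.2)]
316 [np.float64(238.9), np.float64(267.2)]
320 []
324 []
328 []
```

```bash
cat > p.py <<'E'
from n import *
w=snap('wrist');s=env.observe();P=np.array(s['position']);R=np.array(s['tool_rot'])
x=fit(w,P,R,np.array([197.6,216.7,242.5,289.4,306.1,316.5]),np.array([233.2,272.6,238.4,267.9]))
E
python3 p.py
```

```text
[ 0.0002  0.0007 -0.0124 14.4936  0.0285  0.015 ] res [ 0.9234  0.0741 -0.8713 -1.092   0.114   0.7978 -0.0612  0.3565 -0.7617
  0.3745]
```

```bash
python3 -m crank '[0,0,0,2,0, 0,0,0,2,0, 0,0,0,2,0, 0,0,0,1.8,0, 0,0,0,0.5,0, 0,0,0,0.2,0, 0,0,0,0.2,0, 0,0,0,0.1,0]' 20
python3 -m crank '[0,0,0,0.1,0, 0,0,0,0.1,0, 0,0,0,0.1,0, 0,0,0,0.1,0, 0,0,0,0,0, 0,0,0,0,0, 0,0,0,0,0, 0,0,0,0,0]' 20
python3 -m crank '[0,0,0,0.05,0, 0,0,0,0,0, 0,0,0,0,0, 0,0,0,-1,0, 0,0,0,-2,0, 0,0,0,-2,0, 0,0,0,-2,0, 0,0,0,-2,0]' 30
python3 -m crank '[0,0,0,0,0, 0,0,0,0,0, 0,0,0,0,0, 0,0,0,0,0, 0,0,0,0,0, 0,0,0,0,0, 0,0,0,0,0, 0,0,0,0,0]' 40
sed -i 's/(180,330,4)/(200,324,6)/;s/np.float64//' o.py; python3 o.py | sed 's/np.float64//g'
```

```text
time_s: 24.27
position: [0.4405, -0.2168, 0.011]
tool_rot: [[-0.037, 0.999, 0.001], [0.999, 0.037, -0.001], [-0.001, 0.001, -1.0]]
ft_force: [-0.5, 0.2, 0.3]
grip_width: 0.015
gripper_force: 32.6
time_s: 24.93
position: [0.4406, -0.2173, 0.0083]
tool_rot: [[-0.037, 0.999, 0.002], [0.999, 0.037, -0.002], [-0.002, 0.002, -1.0]]
ft_force: [-3.0, -0.5, 11.6]
grip_width: 0.0152
gripper_force: 35.1
time_s: 25.6
position: [0.4402, -0.2166, 0.0978]
tool_rot: [[-0.037, 0.999, 0.001], [0.999, 0.037, -0.001], [-0.001, 0.001, -1.0]]
ft_force: [0.5, -0.1, -0.9]
grip_width: 0.0152
gripper_force: 33.5
time_s: 26.27
position: [0.4401, -0.2165, 0.0958]
tool_rot: [[-0.037, 0.999, -0.0], [0.999, 0.037, 0.0], [0.0, -0.0, -1.0]]
ft_force: [0.4, -0.4, -0.3]
grip_width: 0.0152
gripper_force: 41.3
26.3167 [ 0.4401 -0.2166  0.0959]
182 [(169.9), (202.4), (215.8), (226.2), (242.3), (245.0), (300.4), (306.7), (312.5)]
236 [(246.3), (288.4)]
200 []
206 [(232.7), (273.2)]
212 [(232.8), (272.9)]
218 [(233.2), (247.6), (258.5), (272.4)]
224 [(233.6), (247.7), (258.1), (272.2)]
230 [(233.8), (272.1)]
236 [(234.3), (271.4)]
242 [(234.8), (271.1)]
248 [(235.5), (270.3)]
254 [(235.9), (270.1)]
260 [(236.4), (269.7)]
266 [(226.2), (230.8), (236.8), (269.2), (275.2), (279.8)]
272 [(236.9), (269.1)]
278 [(237.0), (269.0)]
284 [(237.0), (268.9)]
290 [(237.4), (268.8)]
296 [(237.8), (268.6)]
302 [(238.0), (248.5), (257.7), (268.3)]
308 [(238.4), (268.1)]
314 []
320 []
```

```bash
cat > p.py <<'E'
from n import *
w=snap('wrist');s=env.observe();P=np.array(s['position']);R=np.array(s['tool_rot'])
x=fit(w,P,R,np.array([202.3,221,245.3,288.4,303.5,312.5]),np.array([232.5,273.4,238.6,267.8]))
E
python3 p.py
```

```text
[ 0.0012  0.0007 -0.0139 19.1954  0.0284  0.0149] res [ 0.975  -0.0232 -0.8488 -1.0972 -0.0379  0.9741  0.0109  0.2611 -0.8599
  0.4889]
```

```bash
cat >> p.py <<'E'
fit(w,P,R,np.array([271.5,302,345,432.5,465,487])*.64,np.array([370,423,372.3,420])*.64,(0,0,-.002,0))
a=cv2.cvtColor(cv2.imread('pics/wrist1.png'),6) if 0 else None
E
python3 p.py
```

```text
[ 0.0012  0.0007 -0.0139 19.192   0.0284  0.0149] res [ 0.975  -0.0232 -0.8488 -1.0972 -0.0379  0.9741  0.0139  0.264  -0.864
  0.4848]
[ 0.0023  0.001  -0.0024  0.1566  0.0285  0.0153] res [ 0.9016  0.2047 -0.9521 -1.0758  0.257   0.6385 -0.8716  0.6207  0.3293
 -0.0401]
```

The estimator reads 0.2° on the earlier level view, so its 19.2° tilt for the bar is trustworthy, against about 18° for the camera. Now to the view spot.

```bash
python3 -m crank '[0,0,0,-1.2,0.107, 0,0,0,-1.2,0.107, 0,0,0,-1.2,0.107, 0,0,0,-1.2,0.107, 0,0,0,-1.2,0.107, 0,0,0,-1.2,0.107, 0,0,0,-1.2,0.107, 0,0,0,-0.8,0.107]' 60
python3 -m crank '[0,0,0,0,0.107, 0,0,0,0,0.107, 0,0,0,0,0.107, 0,0,0,0,0.107, 0,0,0,0,0.107, 0,0,0,0,0.107, 0,0,0,0,0.109, 0,0,0,0,0.109]' 60
python3 -m crank '[0,1.45,0.85,0,0, 0,1.45,0.85,0,0, 0,1.45,0.85,0,0, 0,1.45,0.85,0,0, 0,1.45,0.85,0,0, 0,1.45,0.85,0,0, 0,0,0,0,0, 0,0,0,0,0]' 60
python3 -m crank '[0,0,0,0,0, 0,0,0,0,0, 0,0,0,0,0, 0,0,0,0,0, 0,0,0,0,0, 0,0,0,0,0, 0,0,0,0,0, 0,0,0,0,0]' 60
python3 j.py C; python3 o.py | sed 's/np.float64//g'
```

```text
time_s: 27.08
position: [0.4403, -0.2167, 0.1892]
tool_rot: [[0.734, 0.679, 0.001], [0.679, -0.734, -0.001], [0.0, 0.001, -1.0]]
ft_force: [0.3, -0.2, -0.2]
grip_width: 0.0147
gripper_force: 64.0
time_s: 27.75
position: [0.4401, -0.2165, 0.1881]
tool_rot: [[0.994, -0.113, -0.0], [-0.113, -0.994, 0.0], [-0.0, -0.0, -1.0]]
ft_force: [0.0, -0.1, -0.8]
grip_width: 0.0148
gripper_force: 64.0
time_s: 28.42
position: [0.5211, -0.2767, 0.1875]
tool_rot: [[0.994, -0.108, -0.001], [-0.108, -0.994, 0.001], [-0.001, -0.001, -1.0]]
ft_force: [0.5, -0.2, -0.7]
grip_width: 0.0149
gripper_force: 64.0
time_s: 29.08
position: [0.5211, -0.2767, 0.1882]
tool_rot: [[0.994, -0.108, 0.0], [-0.108, -0.994, -0.0], [0.0, 0.0, -1.0]]
ft_force: [-0.3, 1.5, -0.5]
grip_width: 0.0149
gripper_force: 64.0
29.1333 [ 0.52113583 -0.2766469   0.18812773] [-3.94490512e+01  2.76811557e+01  7.19256781e+01  3.39102698e-04
  8.03945860e+01  5.67505390e+01]
29.1833 [ 0.5211 -0.2767  0.1881]
182 [(198.8), (215.6), (226.0), (242.3), (244.6), (300.1), (306.7), (312.2), (325.7), (330.4)]
236 [(245.9), (288.2)]
200 [(234.7), (271.9)]
206 [(232.8), (273.2)]
212 [(233.0), (273.1)]
218 [(233.5), (247.5), (258.5), (272.6)]
224 [(233.8), (247.8), (258.2), (272.3)]
230 [(233.9), (272.2)]
236 [(234.4), (271.6)]
242 [(234.9), (271.1)]
248 [(235.9), (270.1)]
254 [(236.7), (269.3)]
260 [(237.0), (269.1)]
266 [(227.0), (231.1), (237.0), (274.9), (279.1)]
272 [(237.6), (268.5)]
278 [(237.9), (268.2)]
284 [(237.9), (268.1)]
290 [(237.6), (268.7)]
296 [(237.8), (268.4)]
302 [(238.0), (248.3), (257.8), (268.2)]
308 [(238.4), (267.9)]
314 []
320 []
```

```bash
python3 - <<'E'
import pickle
from h import *
np.set_printoptions(precision=1,suppress=True,linewidth=200)
C=pickle.load(open('C.pkl','rb'));g=cv2.cvtColor(C['color'],cv2.COLOR_RGB2GRAY)
for r in (1,5,9,13,17,21,25,29,33,37): print(r,g[r,150:370:5])
L=np.array([.617,-.2868,.2318]);az,s=np.radians([-6.2,18]);ax=np.array([np.cos(s)*np.cos(az),np.cos(s)*np.sin(az),np.sin(s)]);y=np.array([-np.sin(az),np.cos(az),0]);z=np.cross(ax,y)
print(proj(C,np.array([L+.018*(np.cos(t)*y+np.sin(t)*z) for t in np.radians([0,30,60,90,120,150,180])])))
print(L-.1*ax)
E
```

```text
1 [125 126 128 118 126 126 125 126  39  47  50  53  56  58  61  66  71  76  80  83  85  81  78  72  71  68  64  63  62  59  59  52  75 128 123 126 126 126 134 135 129 139 135  70]
5 [132 125 127 122 128 124 126 131  37  45  51  53  53  58  61  63  67  69  74  76  78  75  73  70  67  63  63  62  60  59  55  51  89 122 119 126 128 132 133 137 136 138 137  69]
9 [126 124 118 122 125 131 126 122  51  45  50  52  56  58  59  63  67  70  73  75  75  73  70  67  66  63  63  60  58  57  56  50 110 122 126 124 129 140 138 130 128 137 140  69]
13 [123 123 119 122 126 127 132 117  66  47  50  52  56  58  60  63  68  70  71  74  73  71  68  65  65  64  62  60  58  56  55  49 112 124 127 127 130 136 137 132 136 137 131  69]
17 [126 127 126 134 128 131 139 124  79  45  51  53  56  58  60  62  67  68  69  72  71  70  67  65  63  63  62  58  58  56  53  47 115 120 131 129 128 130 130 139 141 134 136  69]
21 [126 130 128 127 125 136 150 125  88  45  51  53  56  58  59  63  64  66  66  69  69  67  65  64  63  62  62  61  57  56  54  47 122 123 135 132 124 130 133 139 137 135 130  71]
25 [121 123 120 122 122 142 152 138 122  77  49  52  55  56  58  62  62  64  65  67  67  68  65  64  62  60  60  58  54  51  71 112 143 146 131 128 131 133 140 130 132 138 130  75]
29 [132 125 127 125 126 137 155 137 130 124 120 126 114 109  88  82  99 108 111  99 105 110 111 112 120  91 108 116 121 128 130 133 161 160 132 131 128 132 132 135 139 140 141  75]
33 [134 123 129 131 135 133 135 127 127 125 115 124 124 119 129 117 125 122 121 121 126 116 127 118 113 118 119 124 123 125 117 130 160 161 130 130 136 129 134 139 138 128 137  94]
37 [138 133 133 126 131 133 126 129 131 128 120 125 122 116 121 116 122 119 124 128 123 123 124 119 122 124 122 126 125 130 121 116 147 150 129 121 129 136 140 143 139 124 141  95]
[[192.4  19. ]
 [195.6  21.8]
 [217.2  24.2]
 [252.3  25.1]
 [287.5  24.2]
 [309.2  21.8]
 [312.5  18.9]]
[ 0.5 -0.3  0.2]
```

```bash
python3 -m crank '[0,-0.05,-0.15,0,0, 0,0,0,0,0, 0,0,0,0,0, 0,0,0,0,0, 0,0,0,0,0, 0,0,0,0,0, 0,0,0,0,0, 0,0,0,0,0]' 60
python3 -c "
from rig import env
print(max(abs(v) for v in env.observe()['qvel']));print(env.close_job())"
```

```text
time_s: 29.85
position: [0.5208, -0.2751, 0.1881]
tool_rot: [[0.994, -0.108, -0.0], [-0.108, -0.994, 0.0], [-0.0, -0.0, -1.0]]
ft_force: [-0.6, 0.8, 0.2]
grip_width: 0.0147
gripper_force: 64.0
0.07909721610591094
the job is handed in; nothing more can be done
None
```

I seated the load cell in the gauge nest and let go of it, then took it out and handed the job in at 29.9 s, holding it still in front of the inspection camera; the verdict was not shown, and by my measurements its middle is within about 2–3 mm of the view spot and its slope about 19° against about 18° for the camera.

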